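Stop the bench saw and raise its counterweighted blade guard

TASK

Make the little bench saw ready for a blade change: first press the wide stop button on the control box all the way down and let it go (do not press the small start button), then push the clear blade guard up by its crossbar, past its balance point, so that the counterweight keeps it fully raised by itself. Only push with the fingers, gently: grip and lift nothing, leave the things lying around where they are, and finish clear of everything.

Things in the scene. Friction and masses are not known exactly. Their poses are not given: they have to be found in the camera images.
- saw: Fixed compact bench saw; blue-grey table 260 (x) x 240 (y) mm, top 93 mm above the bench. Origin: centre of its underside; x points from its front (robot side) to its rear, z up; position and yaw vary. A fence 20 mm wide, 25 mm high runs along x at y = -95 mm; a blade stands 27 mm above the table, under the guard.
- guard (a joint): Angle of the guard (rad): 0 lowered over the blade, grows as the crossbar swings up and towards the saw's rear, 1.25 hard stop, fully raised. Balance point near 0.68: let go below that it falls back to 0, beyond about 0.72 it goes on to 1.25 by itself and stays. Needs 1 to 4 N at the crossbar; more than 40 N is rough. The hinge is damped, not locked.
- guard_pivot (a point): Point on the guard's hinge axis, midway between the two grey cheeks at the saw's rear, 150 mm above the bench, at x = +110 mm in the saw's frame; fixed to the saw. The hinge axis is parallel to the saw's y axis.
- guard_bar (a point): Centre of the guard's black crossbar, round, 18 mm in diameter, 130 mm long, parallel to the saw's y. Lowered, it lies 90 mm in front of (saw -x) and 135 mm above the hinge axis, 285 mm above the bench; it swings on a 162 mm radius about that axis. Two thin stalks meet it from below, 52 mm either side of its centre; between them 100 mm below its centre are free.
- panel: Fixed grey control box 100 (x) x 170 (y) x 50 (z) mm; origin at the centre of its underside. It stands left or right of the saw. It has two round black push buttons in metal housings on its top: the wide stop button 42 mm towards its +y, the small start button 42 mm towards its -y.
- stop_top (a point): Centre of the top face of the wide stop button, 36 mm in diameter; it is pressed straight down.
- stop (a joint): Travel of the stop button (m): 0 up, 0.008 fully down (about 5 N); it springs back.
- start_top (a point): Centre of the top face of the small start button, 20 mm in diameter, 84 mm from the stop button. Not to be pressed.
- start (a joint): Travel of the start button (m): 0 up, 0.008 fully down.
- charger: Bystander: fixed battery charger 110 x 160 mm with a yellow battery, 95 mm high; on the other side of the saw from the control box. Origin at the centre of its underside.
- offcut: Bystander: loose wood offcut 100 x 45 x 18 mm lying on the saw's table to the left (+y) of the guard. Origin at the centre of its underside.
- push_stick: Bystander: loose flat plywood push stick, 210 x 50 x 14 mm. Origin on its underside.
- tape: Bystander: loose tape measure, 70 x 70 x 36 mm. Origin at the centre of its underside.
- wrench: Bystander: loose wrench lying flat. Origin on its underside.
- glue: Bystander: loose standing glue bottle, 60 mm in diameter, 160 mm high. Origin at the centre of its underside.
- screws: Bystander: loose jar of screws, 70 mm in diameter, 80 mm high. Origin at the centre of its underside.
- guard_hood (a point): Centre of the top of the guard's clear plastic hood (115 long, 64 wide, 52 mm deep), on the arm 107 mm in front of and level with the hinge axis when lowered. The arm carries the crossbar on two stalks above the hood, and a steel counterweight 42 mm in diameter on a bent tail, above and behind the hinge.
There are look-alikes about, which are no part of the job. What is shaped like the panel but green or orange is not meant.

How it is judged:
By the outcome, as a careful person would: the job done as asked, in the order asked, and still so for the second after the job is handed in, with the robot touching nothing.
It also fails if it takes over 56 s, if anything falls off the work surface, if the arm or the gripper's body presses on something with over 40 N, if the wrist force passes 120 N, or if a joint passes its speed limit or range.

ROBOT

A 6-joint arm with a two-finger parallel gripper is mounted at the origin on the work surface. World frame = base frame: x ahead of the robot, y to its left, z up, the work surface at z = 0. Lengths are in m, angles in rad, forces in N, time in s.
With the tool pointing down it reaches from about 0.3 to 0.875 m from the base axis. Payload 6.4 kg.
Tool frame: the origin (TCP) lies at the very end of the fingers, on their centre line; the grasp point (between the pads) lies ctrl.pinch_z behind it (ctrl.pinch_z is the distance from the TCP to the grasp point, in m); y points along the fingers, z is the direction in which the jaws open and shut, and the axes are right-handed (so a half turn about y gives the same grasp; the last joint's range is limited). The gripper opens to 85 mm and grips with 20 to 120 N. Pads are 22 mm wide; open, the fingers measure 114 mm over their backs; the gripper's body (76 mm by 85 mm) begins 54 mm behind the grasp point. The pads swing forward as they close: fully open they stand 13 mm farther back than shut.
Start: joints at [1.013, 0.181, 1.607, -0, 1.354, -0.206], TCP at [0.198, 0.54, 0.231] pointing down, gripper open.
Joint ranges: [-2.99, 2.99], [-0.89, 2.07], [0.3, 2.58], [-1.14, 4.28], [0, 2.63], [-3.12, 3.12]. Speed limits (rad/s): [2.57, 2.57, 3.01, 3.14, 3.14, 3.14].

INTERFACE

Orientations are given as a unit quaternion [w, x, y, z].
In Python, from bench import ctrl gives the robot as it stands.
- The arm moves only by the shell command python3 -m pendant 'ROWS'. ROWS is JSON, one flat list of numbers, 7 for each row, row after row: the shift along the world's x, y, z in m, then the turn, a rotation vector about the world's x, y, z in degrees, then the finger opening in m, from 0 to 0.0854. In form: [tx, ty, tz, rx, ry, rz, hand, tx, ty, tz, rx, ry, rz, hand, ...]. A call has 1 to 12 rows; each row shifts and turns the commanded pose from where the row before left it; what a row does not reach is not made up. A row lasts 1/8 s, in which the tool goes at most 62.5 mm and 10.7 degrees, less where a joint would pass 70% of its speed; a pose out of reach is approached as far as the arm can. A call with a gripper value outside its range is refused whole. The fingers move at their own pace and stop on an object; the grip force is fixed at half the most. Time passes only in rows, so rows that do not move let the fingers close. It gives the time, the measured TCP pose, the force and the opening at its end, in the units of the state.
- ctrl.get_obs(): the state, without advancing time (a new reading comes with each control period).
- ctrl.camera(name): name is "scene" or "top"; returns the picture (420x560x3 uint8, red, green, blue); there is no depth.
- ctrl.camera_info(name): a dict with "fx", "fy", "cx", "cy" (pixels), "origin" and "rotation" of the camera in the world. Camera axes: x right, y down, z forward; pixel columns grow to the right and rows downward; lengths in m; the calibration is good to about 2 mm. A picture is of the moment at which its call begins. camera_info takes no time and is no camera call.
- ctrl.hand_in(): hands the job in, once; it reports no verdict.
Trained networks look in the newest picture that a camera, given by its name, has taken for a name from the list of things; names that differ only in an ending like _2 or _b are one class to them, and where a whole thing is asked for, a point or a joint stands for the part that bears it (a point fixed in the world has none). Each returns a list of dicts, best first, with "score" (0 to 1); they miss things now and then, are a little off and sometimes report something else, mostly with a low value. They report only what shows in the picture. A call takes as long as a camera call. They do not tell look-alikes from the thing itself.
- ctrl.silhouettes(target, camera): "mask" (420x560 bool, what is visible of it) and "bbox" ([left, top, right, bottom] in pixels, round what is visible of it).
The state is a dict: "time_s": time; "q": joint angles; "dq": joint speeds; "joint_efforts": joint torques, N m; "eef_pos": TCP position; "eef_rot": TCP orientation; "wrist_force": force on the tool from outside, world axes, zero at the start; "torque": the same for the moment, N m; "opening": opening from 0.0 (shut) to 1.0 (fully open).
Only numpy, scipy, OpenCV 4.12 (cv2) and the standard library are available. Lean on these libraries where they do the work, as an engineer would, in place of code of your own. Each camera call takes 0.05 s, during which the arm holds its last target.

## Working session

There is one attempt and no reset: what is moved stays moved. The work goes in short steps, Python scripts to look and compute and a shell command to move; the robot and the scene stay as the last step left them, time stands still between calls to the robot, and variables do not carry over. Pictures are saved under pics/ and viewed, and the job is handed in when it is done.

```bash
mkdir -p pics; ls
python3 - <<'E'
from bench import ctrl
import cv2,json
for n in("scene","top"):
    im=ctrl.camera(n); cv2.imwrite(f"pics/{n}0.png",im[:,:,::-1])
    i=ctrl.camera_info(n); print(n,i)
o=ctrl.get_obs(); print(o, ctrl.pinch_z)
E
```

```text
pics
scene {'fx': 408.5861360950693, 'fy': 408.5861360950693, 'cx': 276.46759198943494, 'cy': 209.18408620332795, 'origin': array([1.02942775, 0.88597817, 1.25752817]), 'rotation': array([-0.09838034,  0.25944474,  0.89967834, -0.3370291 ])}
top {'fx': 505.5850227781266, 'fy': 505.5850227781266, 'cx': 281.4210890775811, 'cy': 211.16604928741341, 'origin': array([0.43855045, 0.08314021, 1.64039381]), 'rotation': array([-0.02218938,  0.70835457, -0.70504603,  0.02552503])}
{'time_s': 0.1, 'q': array([ 1.01269910e+00,  1.81481511e-01,  1.60788877e+00, -1.24891406e-06,
        1.35378375e+00, -2.06323551e-01]), 'dq': array([ 0.00052322, -0.00088854, -0.00388052, -0.00206562,  0.00282974,
       -0.00051732]), 'joint_efforts': array([ 3.72624190e-04, -4.45873368e+01, -3.52239633e+01, -3.85091698e-04,
        4.24589452e-03, -9.99873635e-06]), 'eef_pos': array([0.1978594 , 0.53937158, 0.23047523]), 'eef_rot': array([-0.6956848 ,  0.69670952, -0.12393587,  0.12352488]), 'wrist_force': array([ 0.41277699, -0.30291357, -0.01810441]), 'torque': array([-0.00041039,  0.0049479 ,  0.03699976]), 'opening': 1.0017365350969085} 0.0187
```

View pics/scene0.png

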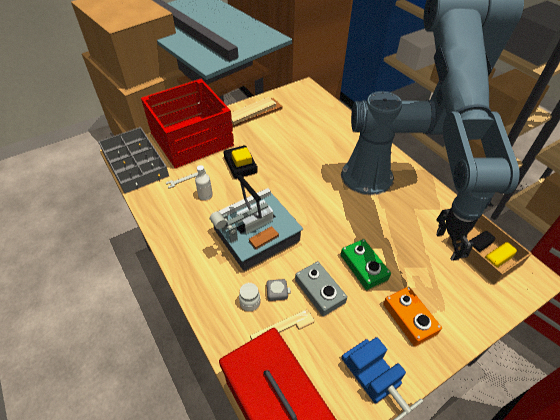

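View pics/top0.png

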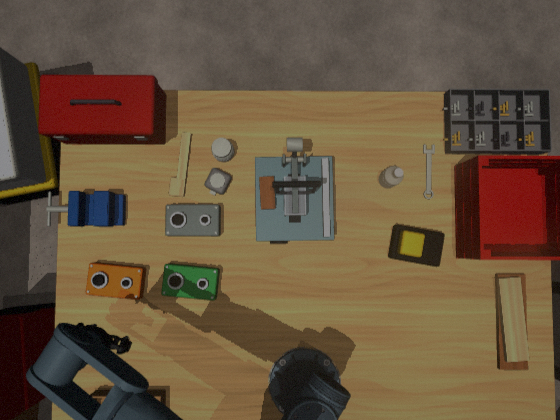

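The grey panel is at top (192,219) with its wide button at (178,219) and small one at (205,220). The green box (190,281) and orange box (115,280) are look-alikes. The saw is at (295,198), with its crossbar near (297,184). Next I'll measure and take an enlarged crop.

```bash
cat > h.py <<'E'
from bench import ctrl
import numpy as np, cv2
from scipy.spatial.transform import Rotation as R
def cam(n):
    i=ctrl.camera_info(n); q=i['rotation']
    return i, R.from_quat([q[1],q[2],q[3],q[0]]).as_matrix(), np.array(i['origin'])
def proj(n,p):
    i,r,o=cam(n); c=(np.atleast_2d(p)-o)@r
    return np.c_[i['fx']*c[:,0]/c[:,2]+i['cx'], i['fy']*c[:,1]/c[:,2]+i['cy']]
def atz(n,uv,z):
    i,r,o=cam(n); d=r@np.array([(uv[0]-i['cx'])/i['fx'],(uv[1]-i['cy'])/i['fy'],1.])
    return o+d*(z-o[2])/d[2]
E
python3 - <<'E'
from h import *
pics={n:ctrl.camera(n) for n in("scene","top")}
for t,z in(("panel",.05),("stop_top",.07),("start_top",.07),("saw",.093),("guard_bar",.285),("guard",.2),("glue",.16),("charger",.09),("screws",.08)):
    for n in pics:
        for d in ctrl.silhouettes(t,n)[:4]:
            m=d['mask']; ys,xs=np.nonzero(m)
            if len(xs)==0: continue
            rect=cv2.minAreaRect(np.c_[xs,ys].astype(np.float32))
            print(t,n,round(float(d['score']),2),np.round(d['bbox']),len(xs),"c",xs.mean().round(1),ys.mean().round(1),"rect",np.round(rect[0]+rect[1]+(rect[2],),1),"xy",atz(n,(xs.mean(),ys.mean()),z).round(4)[:2])
c=pics['top'][130:260,150:350]; cv2.imwrite('pics/crop1.png',cv2.resize(c,None,fx=4,fy=4,interpolation=cv2.INTER_CUBIC)[:,:,::-1])
c=pics['scene'][170:320,200:350]; cv2.imwrite('pics/crop2.png',cv2.resize(c,None,fx=4,fy=4,interpolation=cv2.INTER_CUBIC)[:,:,::-1])
E
```

```text
panel scene 0.94 [294. 260. 347. 318.] 1546 c 320.4 288.7 rect [320.3 288.   53.3  31.4  52.7] xy [0.5295 0.3737]
panel scene 0.92 [386. 292. 443. 347.] 1769 c 412.4 316.5 rect [411.1 316.3  59.3  34.   49.9] xy [0.3403 0.6114]
panel scene 0.79 [341. 236. 390. 293.] 1454 c 364.9 264.1 rect [364.7 263.5  52.6  30.5  52.4] xy [0.339  0.3777]
panel top 0.88 [ 88. 264. 147. 303.] 1859 c 115.7 280.8 rect [115.6 280.9  57.4  32.9   6. ] xy [0.3259 0.5919]
panel top 0.64 [166. 203. 224. 237.] 1804 c 192.5 220.8 rect [192. 221.  32.  56.  90.] xy [0.5143 0.3555]
panel top 0.36 [256. 136. 332. 248.] 6444 c 295.7 197.2 rect [294.  190.8 105.9  78.4  88.5] xy [0.5904 0.031 ]
stop_top scene 0.52 [418. 317. 432. 327.] 110 c 422.5 320.5 rect [422.5 320.5  11.3   9.9  45. ] xy [0.3347 0.6425]
stop_top scene 0.45 [369. 262. 381. 274.] 64 c 373.8 265.9 rect [374. 266.   8.   8.  90.] xy [0.3291 0.4082]
stop_top top 0.57 [172. 215. 184. 224.] 86 c 177.7 219.6 rect [177.8 219.8  10.6   8.5  45. ] xy [0.517  0.3979]
stop_top top 0.54 [170. 276. 182. 288.] 83 c 175.4 281.1 rect [175.5 281.    9.2   9.2  
[... 1607 characters left out ...]
 xy [ 0.6398 -0.2454]
charger scene 0.96 [223. 145. 259. 176.] 759 c 240.1 161.5 rect [240.2 161.7  30.1  29.6  76. ] xy [ 0.472  -0.2821]
charger top 0.64 [387. 226. 445. 267.] 1841 c 416.0 245.4 rect [415.9 245.4  52.6  35.7   9.5] xy [ 0.4402 -0.3366]
charger top 0.42 [167. 205. 222. 237.] 1763 c 192.7 220.5 rect [192.5 220.5  31.   55.   90. ] xy [0.5132 0.3479]
screws top 0.89 [215. 140. 231. 164.] 459 c 222.8 149.7 rect [223. 150.  24.  22.  90.] xy [0.735  0.2597]
screws top 0.37 [273. 138. 321. 215.] 1603 c 295.0 183.2 rect [293.6 178.1  76.9  46.   67.5] xy [0.6313 0.0342]
screws top 0.3 [254. 138. 334. 248.] 6397 c 295.8 197.1 rect [293.6 190.4 104.9  78.4  89. ] xy [0.5879 0.0317]
```

View pics/crop1.png

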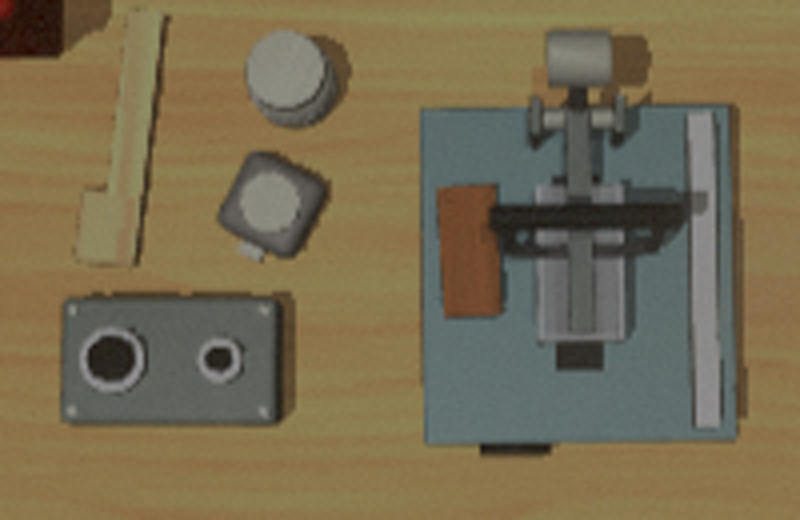

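View pics/crop2.png

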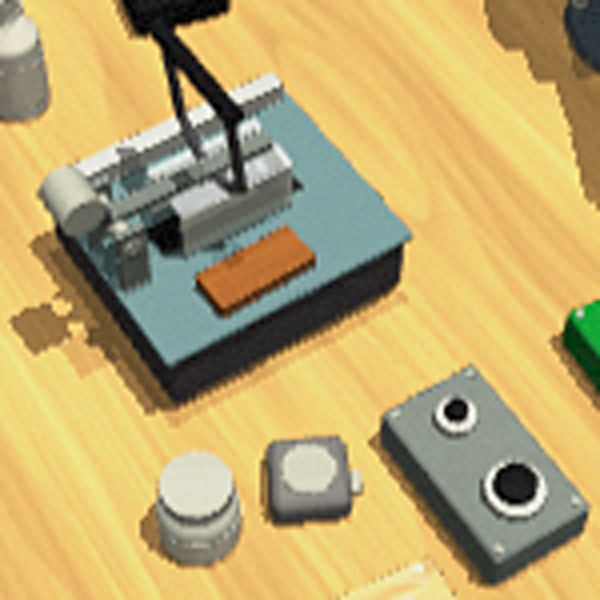

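Both crops confirm the choice. The grey box's wide button is at top (178,219.5) / scene (329,291), and its small button is at top (205,220) / scene (314,272). The crossbar runs from about top (273,183) to (322,183), roughly along y. Next comes triangulation and a saw pose fit.

```bash
cat >> h.py <<'E'
from scipy.optimize import least_squares
def tri(a,b):
    f=lambda p: np.r_[proj('top',p)[0]-a, proj('scene',p)[0]-b]
    s=least_squares(f,[.55,.2,.1]); return s.x, s.fun
E
python3 - <<'E'
from h import *
k=lambda x,y,ox,oy: np.array([(x+.5)/4-.5+ox,(y+.5)/4-.5+oy])
T=lambda x,y:k(x,y,150,130); S=lambda x,y:k(x,y,200,170)
for n,a,b in(("stop",T(112,358),S(517,485)),("start",T(218,358),S(456,411)),("bar+y",T(494,214),S(238,115)),("bar-y",T(700,208),S(162,32)),
 ("hoodcornerL",T(540,340),S(295,152))):
    p,e=tri(a,b); print(n,p.round(4),e.round(1))
pts=np.array([[.13,.12,.093],[.13,-.12,.093],[-.13,-.12,.093],[-.13,.12,.093]])
uvT=np.array([T(421,108),T(736,104),T(737,437),T(425,443)])
uvS=np.array([S(175,362),None,S(280,90),S(408,238)],dtype=object)
def w(p):
    c,s=np.cos(p[2]),np.sin(p[2]); return pts@np.array([[c,s,0],[-s,c,0],[0,0,1]])+[p[0],p[1],0]
def f(p):
    W=w(p); r=[(proj('top',W)-uvT).ravel()]
    r.append(proj('scene',W[[0,3]])[:, :].ravel()-np.r_[uvS[0],uvS[3]]); return np.concatenate(r)
s=least_squares(f,[.59,.03,0]); print("saw",s.x.round(4),np.degrees(s.x[2]).round(2),s.fun.round(1))
x,y,a=s.x; c,sn=np.cos(a),np.sin(a)
for n,q in(("bar",[.02,0,.285]),("bar+",[.02,.065,.285]),("bar-",[.02,-.065,.285]),("pivot",[.11,0,.15])):
    P=np.array([x+c*q[0]-sn*q[1],y+sn*q[0]+c*q[1],q[2]]); print(n,P.round(4),proj('top',P).round(1),proj('scene',P).round(1))
q=ctrl.get_obs()['eef_rot']; print(R.from_quat(np.r_[q[1:],q[0]]).as_matrix().round(3))
E
```

```text
stop [0.5176 0.4003 0.0642] [-0.3  0.3 -0.5 -0. ]
start [0.5186 0.3169 0.0662] [-0.1  0.1 -0.2 -0. ]
bar+y [0.603  0.1012 0.2894] [-0.6  0.8 -1.2 -0.1]
bar-y [ 0.6064 -0.0367  0.2712] [-1.4  2.2 -3.3 -0.4]
hoodcornerL [0.5269 0.0679 0.166 ] [-0.3  0.4 -0.6 -0. ]
saw [0.5844 0.0367 0.0198] 1.14 [-0.1 -0.1 -1.3 -0.2  0.4  0.7 -0.1  0.4 -2.5  0.3  1.2 -1.4]
bar [0.6044 0.0371 0.285 ] [[296.3 183.8]] [[247.8 187.3]]
bar+ [0.6031 0.1021 0.285 ] [[272.2 184.1]] [[258.1 199.4]]
bar- [ 0.6057 -0.0279  0.285 ] [[320.4 183.4]] [[238.  175.8]]
pivot [0.6944 0.0389 0.15  ] [[294.2 159.2]] [[227.5 224.5]]
[[ 0.939  0.     0.345]
 [-0.345 -0.     0.939]
 [ 0.    -1.     0.   ]]
```

```bash
python3 -m pendant '[0.04,-0.0174,0,0,0,2.5,0, 0.04,-0.0174,0,0,0,2.5,0, 0.04,-0.0174,0,0,0,2.5,0, 0.04,-0.0174,0,0,0,2.5,0, 0.04,-0.0174,0,0,0,2.5,0, 0.04,-0.0174,-0.03,0,0,2.5,0, 0.04,-0.0174,-0.03,0,0,2.5,0, 0.04,-0.0174,-0.03,0,0,2.5,0, 0,0,0,0,0,0,0, 0,0,0,0,0,0,0]'
python3 - <<'E'
from h import *
for n in("scene","top"):
    im=ctrl.camera(n); u=proj(n,[.5176,.4,.064])[0]; x,y=map(int,u)
    c=im[max(0,y-70):y+60,x-80:x+80]; cv2.imwrite(f"pics/press_{n}.png",cv2.resize(c,None,fx=4,fy=4,interpolation=cv2.INTER_CUBIC)[:,:,::-1])
print(ctrl.get_obs()['eef_pos'])
E
```

```text
time_s: 2.35
eef_pos: [0.5179, 0.4008, 0.1414]
eef_rot: [0.707, -0.707, 0.001, -0.001]
wrist_force: [-0.1, 0.2, -0.0]
opening: 0.0
[0.51773391 0.40165233 0.14261104]
```

View pics/press_scene.png

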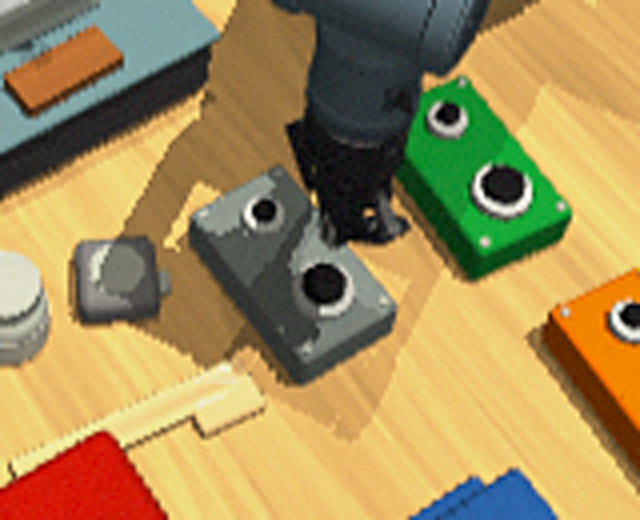

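View pics/press_top.png

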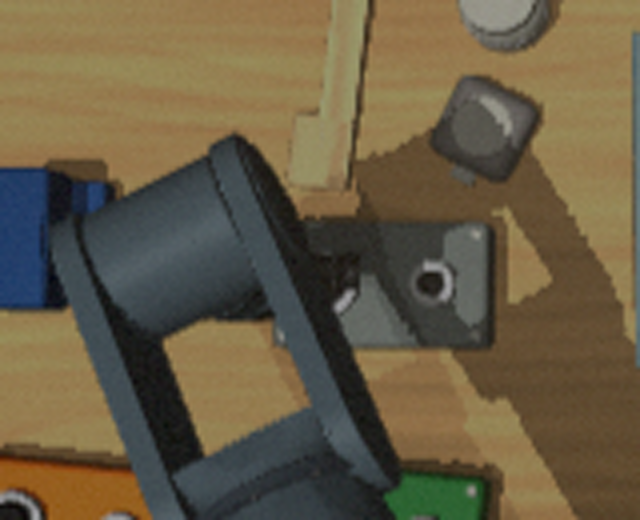

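The closed fingers hang above the wide button of the grey box, seen at crop (325,285) in the scene view. I'll lower them in steps and watch the force.

```bash
python3 -m pendant '[0,-0.001,-0.025,0,0,0,0, 0,0,-0.025,0,0,0,0, 0,0,-0.012,0,0,0,0, 0,0,0,0,0,0,0, 0,0,0,0,0,0,0]'; python3 -m pendant '[0,0,-0.005,0,0,0,0, 0,0,-0.003,0,0,0,0, 0,0,0,0,0,0,0]'
```

```text
time_s: 3.08
eef_pos: [0.5187, 0.4003, 0.0808]
eef_rot: [0.707, -0.707, 0.0, -0.002]
wrist_force: [-0.3, 0.3, -0.3]
opening: -0.0
time_s: 3.45
eef_pos: [0.5186, 0.3998, 0.0717]
eef_rot: [0.707, -0.707, 0.001, -0.001]
wrist_force: [0.2, 1.0, 2.1]
opening: -0.002
```

```bash
for i in 1 2; do python3 -m pendant '[0,0,-0.003,0,0,0,0, 0,0,0,0,0,0,0]'; done
```

```text
time_s: 3.7
eef_pos: [0.5186, 0.3998, 0.0686]
eef_rot: [0.707, -0.707, 0.001, -0.001]
wrist_force: [1.0, 0.7, 3.6]
opening: 0.002
time_s: 3.95
eef_pos: [0.5186, 0.3998, 0.0661]
eef_rot: [0.707, -0.707, 0.001, -0.001]
wrist_force: [-0.5, -0.7, 7.7]
opening: -0.0
```

```bash
for i in 1 2; do python3 -m pendant '[0,0,-0.002,0,0,0,0, 0,0,0,0,0,0,0]'; done
```

```text
time_s: 4.2
eef_pos: [0.5187, 0.3999, 0.0658]
eef_rot: [0.707, -0.707, 0.0, -0.001]
wrist_force: [-5.3, -3.2, 18.1]
opening: -0.001
time_s: 4.45
eef_pos: [0.5188, 0.4, 0.0656]
eef_rot: [0.707, -0.707, 0.0, -0.001]
wrist_force: [-9.6, -6.7, 29.4]
opening: 0.0
```

```bash
python3 -m pendant '[0,0,0.01,0,0,0,0, 0,0,0.02,0,0,0,0, 0,0,0.04,0,0,0,0, 0,0,0.05,0,0,0,0, 0,0,0.05,0,0,0,0, 0,0,0.03,0,0,0,0, 0,0,0,0,0,0,0, 0,0,0,0,0,0,0]'
python3 - <<'E'
from h import *
for n in("scene",):
    im=ctrl.camera(n); cv2.imwrite(f"pics/after_press.png",cv2.resize(im[200:350,200:450],None,fx=3,fy=3,interpolation=cv2.INTER_CUBIC)[:,:,::-1])
E
```

```text
time_s: 5.45
eef_pos: [0.5173, 0.3992, 0.2597]
eef_rot: [-0.707, 0.708, -0.002, 0.0]
wrist_force: [-0.0, -0.4, -0.0]
opening: 0.001
```

View pics/after_press.png

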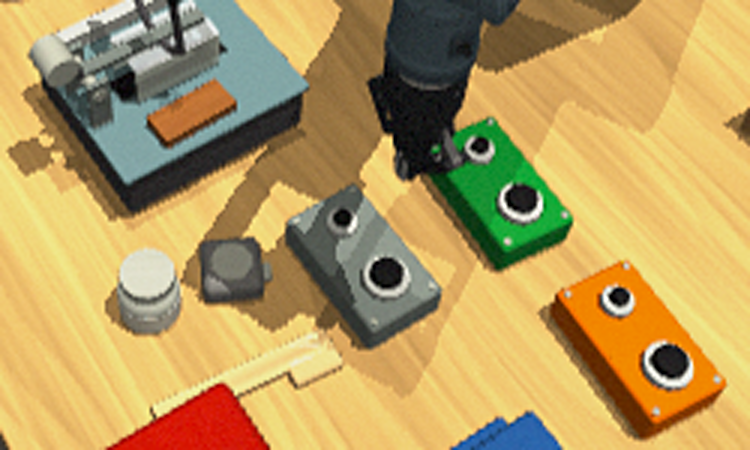

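The stop button at crop (386,275) is back up and nothing has moved. Next I'll traverse to in front of the crossbar.

```bash
python3 -m pendant '[0,-0.03,0,0,0,0,0, 0,-0.042,0,0,0,0,0, 0,-0.042,0,0,0,0,0, 0,-0.042,0,0,0,0,0, 0,-0.042,0,0,0,0,0, 0,-0.042,0,0,0,0,0, 0,-0.042,0,0,0,0,0, 0,-0.042,0,0,0,0,0, 0,-0.038,0,0,0,0,0, 0.03,0,0,0,0,0,0, 0,0,0,0,0,0,0, 0,0,0,0,0,0,0]'
python3 - <<'E'
from h import *
for n in("scene","top"):
    im=ctrl.camera(n); u=proj(n,[.6,.037,.285])[0]; x,y=map(int,u)
    c=im[max(0,y-70):y+60,x-80:x+80]; cv2.imwrite(f"pics/bar_{n}.png",cv2.resize(c,None,fx=4,fy=4,interpolation=cv2.INTER_CUBIC)[:,:,::-1])
E
```

```text
time_s: 7.0
eef_pos: [0.547, 0.0379, 0.2597]
eef_rot: [0.707, -0.707, 0.002, 0.0]
wrist_force: [0.4, 1.0, 1.0]
opening: 0.002
```

View pics/bar_scene.png

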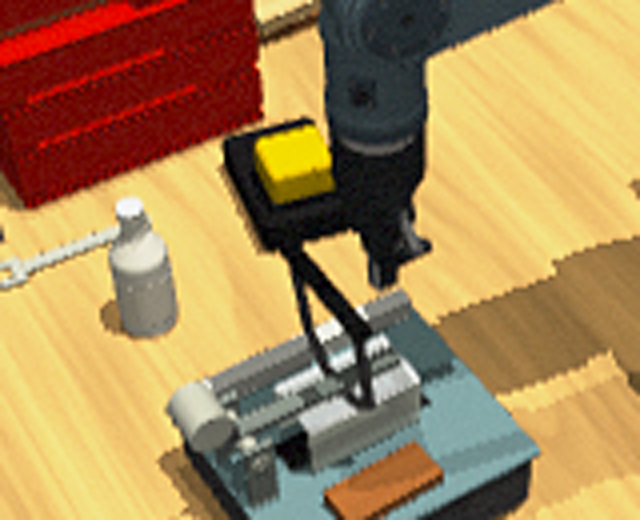

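View pics/bar_top.png

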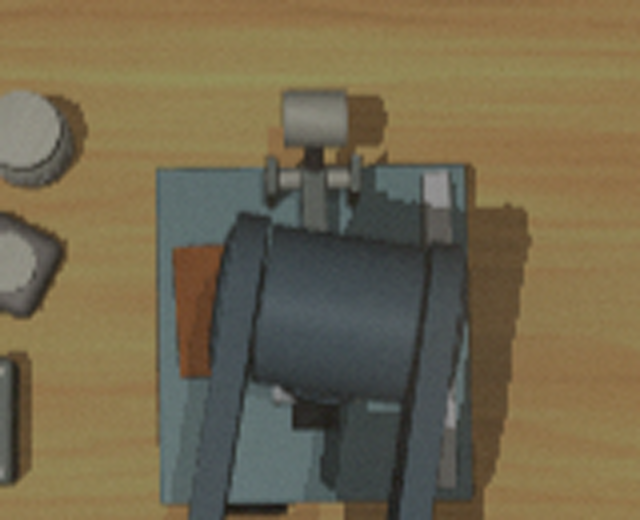

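The fingers at crop (385,275) stand in front of the bar, midway between the stalks. I'll ease forward until they touch.

```bash
python3 -m pendant '[0.012,0,0,0,0,0,0, 0.008,0,0,0,0,0,0, 0,0,0,0,0,0,0]'; for i in 1 2; do python3 -m pendant '[0.006,0,0,0,0,0,0, 0.006,0,0,0,0,0,0, 0,0,0,0,0,0,0]';done
```

```text
time_s: 7.48
eef_pos: [0.5687, 0.0376, 0.2612]
eef_rot: [-0.707, 0.707, -0.001, 0.001]
wrist_force: [0.6, -0.2, -0.5]
opening: -0.0
time_s: 7.85
eef_pos: [0.5805, 0.0375, 0.2612]
eef_rot: [-0.707, 0.707, -0.001, 0.001]
wrist_force: [-1.0, -0.5, -0.2]
opening: 0.004
time_s: 8.22
eef_pos: [0.5925, 0.0376, 0.2612]
eef_rot: [-0.707, 0.707, -0.001, 0.001]
wrist_force: [-1.8, 0.4, 1.1]
opening: 0.006
```

```bash
python3 -m pendant '[0.006,0,0.003,0,0,0,0, 0.006,0,0.003,0,0,0,0, 0.006,0,0.003,0,0,0,0, 0.006,0,0.003,0,0,0,0, 0.006,0,0.002,0,0,0,0, 0.006,0,0.002,0,0,0,0]';python3 -m pendant '[0.006,0,0.002,0,0,0,0, 0.006,0,0.002,0,0,0,0, 0.006,0,0.001,0,0,0,0, 0.006,0,0.001,0,0,0,0]'
python3 - <<'E'
from h import *
for n in("scene",):
    im=ctrl.camera(n); u=proj(n,[.6,.037,.285])[0]; x,y=map(int,u)
    c=im[max(0,y-70):y+60,x-80:x+80]; cv2.imwrite(f"pics/push1.png",cv2.resize(c,None,fx=4,fy=4,interpolation=cv2.INTER_CUBIC)[:,:,::-1])
E
```

```text
time_s: 8.98
eef_pos: [0.6286, 0.0375, 0.2774]
eef_rot: [-0.707, 0.707, -0.001, 0.001]
wrist_force: [-1.0, 0.5, 0.2]
opening: -0.001
time_s: 9.48
eef_pos: [0.6526, 0.0375, 0.2834]
eef_rot: [-0.707, 0.707, -0.001, 0.001]
wrist_force: [-1.1, 0.4, 1.4]
opening: -0.001
```

View pics/push1.png

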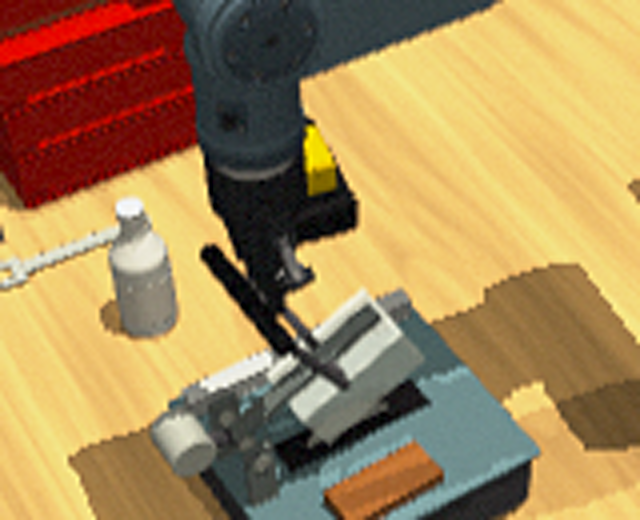

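The guard is about a third of the way up, and the bar (crop 250,290) rests on the fingers. I'll continue past the balance point.

```bash
python3 -m pendant '[0.006,0,0,0,0,0,0, 0.006,0,0,0,0,0,0, 0.006,0,0,0,0,0,0, 0.006,0,0,0,0,0,0, 0.006,0,0,0,0,0,0, 0.006,0,0,0,0,0,0]';python3 -m pendant '[0.006,0,0,0,0,0,0, 0.006,0,0,0,0,0,0, 0.006,0,-0.001,0,0,0,0, 0.006,0,-0.001,0,0,0,0, 0.006,0,-0.002,0,0,0,0, 0,0,0,0,0,0,0]'
python3 - <<'E'
from h import *
for n in("scene",):
    im=ctrl.camera(n); u=proj(n,[.6,.037,.285])[0]; x,y=map(int,u)
    c=im[max(0,y-70):y+60,x-80:x+80]; cv2.imwrite(f"pics/push2.png",cv2.resize(c,None,fx=4,fy=4,interpolation=cv2.INTER_CUBIC)[:,:,::-1])
E
```

```text
time_s: 10.28
eef_pos: [0.6885, 0.0376, 0.2832]
eef_rot: [0.707, -0.707, 0.001, -0.001]
wrist_force: [-0.3, -0.1, -0.3]
opening: -0.001
time_s: 11.02
eef_pos: [0.7183, 0.0376, 0.2787]
eef_rot: [0.707, -0.707, 0.001, -0.001]
wrist_force: [-0.1, -0.5, -0.4]
opening: -0.002
```

View pics/push2.png

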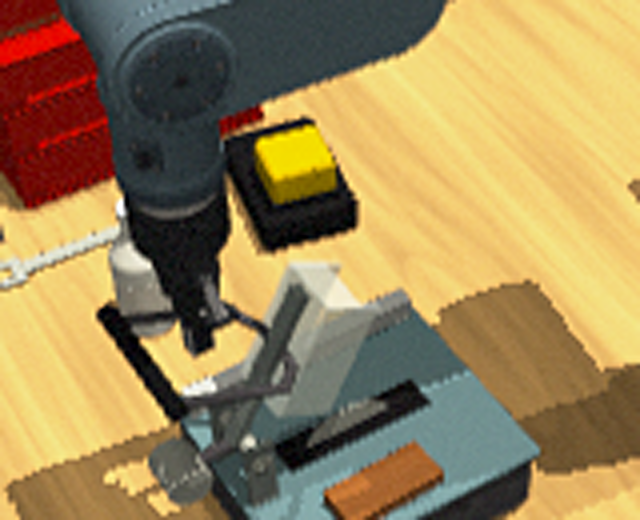

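The guard has tipped past balance; the bar, at crop (145,360), has swung ahead, clear of the fingers. I'll withdraw straight up, then back.

```bash
python3 -m pendant '[-0.002,0,0.02,0,0,0,0, 0,0,0.04,0,0,0,0, 0,0,0.04,0,0,0,0, 0,0,0.04,0,0,0,0, 0,0,0.03,0,0,0,0, -0.04,0,0,0,0,0,0, -0.05,0.02,0,0,0,0,0, -0.05,0.03,0,0,0,0,0, -0.05,0.03,0,0,0,0,0, -0.05,0.03,0,0,0,0,0, 0,0.03,0,0,0,0,0, 0,0,0,0,0,0,0]'; python3 -m pendant '[-0.03,0.04,0,0,0,0,0, -0.03,0.04,0,0,0,0,0, -0.03,0.04,0,0,0,0,0, 0,0.04,0,0,0,0,0, 0,0,0,0,0,0,0, 0,0,0,0,0,0,0]'
python3 - <<'E'
from h import *
for n in("scene","top"):
    im=ctrl.camera(n); cv2.imwrite(f"pics/end_{n}.png",im[:,:,::-1])
    if n=="scene": cv2.imwrite("pics/end_crop.png",cv2.resize(im[130:280,180:330],None,fx=4,fy=4,interpolation=cv2.INTER_CUBIC)[:,:,::-1])
P=np.array([[.694-.162*np.cos(.9828+1.25),.039+d,.15+.162*np.sin(.9828+1.25)] for d in(.065,-.065)])
print(P.round(3),proj('scene',P).round(1),proj('top',P).round(1))
E
```

```text
time_s: 12.58
eef_pos: [0.4752, 0.179, 0.4516]
eef_rot: [0.707, -0.707, -0.001, -0.001]
wrist_force: [0.0, -0.1, 0.6]
opening: -0.001
time_s: 13.32
eef_pos: [0.3867, 0.3368, 0.4497]
eef_rot: [-0.707, 0.707, -0.001, 0.001]
wrist_force: [0.0, 0.5, -0.2]
opening: -0.002
[[ 0.794  0.104  0.278]
 [ 0.794 -0.026  0.278]] [[205.  225.7]
 [187.6 199.2]] [[272.  115.2]
 [319.5 115.5]]
```

View pics/end_top.png

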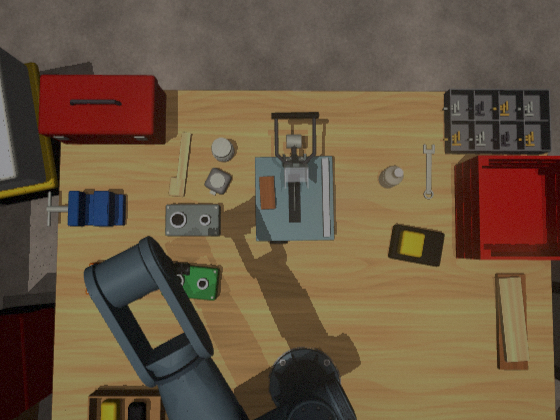

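View pics/end_crop.png

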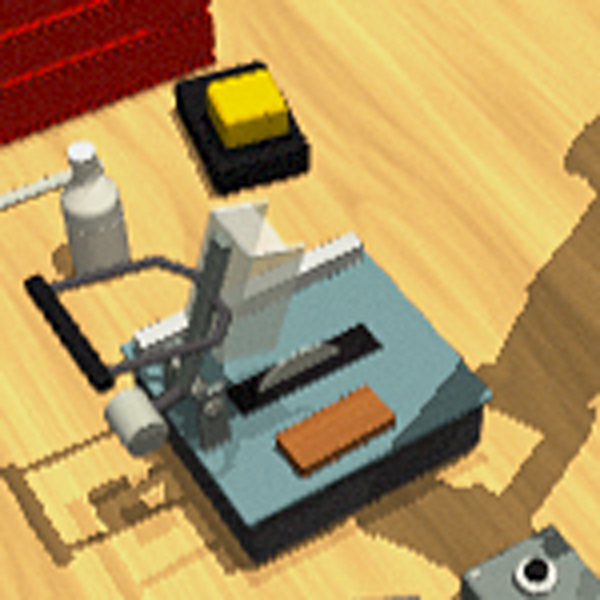

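View pics/end_scene.png

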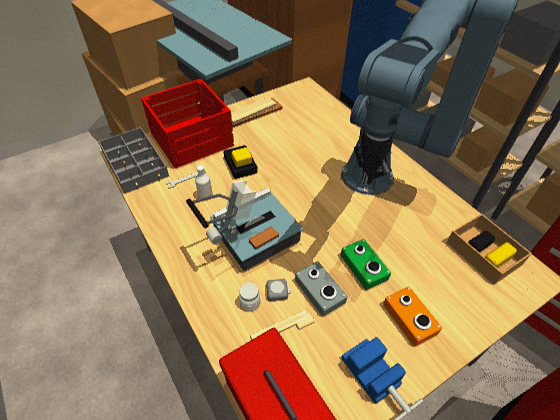

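The bar is at top (272–319,115) and scene (187–205,200–225), which matches the prediction for 1.25 rad. The button is up, the loose things are where they were, and the arm is clear.

```bash
python3 -c "
from bench import ctrl
print(ctrl.hand_in())"
```

```text
the job is handed in; nothing more can be done
None
```

The saw is ready for a blade change, and I handed the job in at about 13.5 s on the robot's clock; no verdict is reported.

- **Stop button:** I pressed the wide button on the grey panel until it stopped moving. The force rose evenly over about 8 mm, then climbed sharply to about 29 N, and the later pictures show the button back up. I never touched the start button or the green and orange look-alikes.
- **Guard:** I pushed the crossbar from the front with the closed fingers, using about 1–2 N, until the counterweight took it over. In the last pictures from both cameras the bar sits within about a pixel or two of where it should be at 1.25 rad, fully raised.
- **Surroundings:** The loose things look unmoved in both pictures. The arm finished about 0.45 m above the bench, with the wrist force near zero.
- **Measurements that disagreed:** The trained networks found the stop button only in the top picture and missed the crossbar itself, so I took those pixels by eye from the enlarged crops. The button's measured top (0.064–0.066 m) was about 8 mm lower than where contact actually began, so I went by force for the press.

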